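# Set a drawplate in its clamp for wire drawing

## Robot

A 7-joint arm with a two-finger parallel gripper is mounted at the origin on the work surface. World frame = base frame: x ahead of the robot, y to its left, z up, the work surface at z = 0. Lengths are in m, angles in rad, forces in N, time in s.
With the tool pointing down it reaches from about 0.35 to 0.9 m from the base axis. Payload 8.1 kg.
Tool frame: the origin (TCP) lies at the very end of the fingers, on their centre line; the grasp point (between the pads) lies 19 mm behind it; z points along the fingers, y is the line along which they close (so a half turn about z gives the same grasp; the last joint's range is limited). The gripper opens to 92 mm and grips with 3 to 60 N. Pads are 19 mm wide; open, the fingers measure 130 mm over their backs; the gripper's body (75 mm by 190 mm) begins 47 mm behind the grasp point.
Start: joints at [-1.304, 0.434, 0.025, 1.573, -0.012, 1.134, -0.075], TCP at [0.226, 0.583, 0.227] pointing down, gripper open.
Joint ranges: [-2.62, 2.62], [-0.44, 2.09], [-1.27, 1.32], [0.08, 2.57], [-1.32, 4.46], [0.12, 2], [-2.74, 2.74]. Speed limits (rad/s): [2.22, 2.22, 3.01, 3.01, 3.14, 3.14, 3.14].

## Interface

Orientations are given as a rotation vector (axis times angle).
In Python, from cell import observe, get_image, sign_off, find_in, trace, place_of gives the robot as it stands. The module is installed in compiled form; this text tells all that it offers.
- The arm moves only by the shell command python3 -m handwheel 'ROWS' [OPENING] [FORCE]. ROWS is JSON, a list of rows, each a list of 6 numbers: the shift along the tool's x, y, z each as a share of 0.02 m, from -1 to 1, then the turn, a rotation vector about the tool's x, y, z each as a share of 4 degrees, from -1 to 1. A call has 1 to 8 rows; each row shifts and turns the commanded pose from where the row before left it, along the tool's axes as they then stand; what a row does not reach is not made up. A row lasts 1/12 s, in which the tool goes at most 41.7 mm and 7.16 degrees, less where a joint would pass 70% of its speed; a pose out of reach is approached as far as the arm can. A call with a number of a shift or a turn outside -1 to 1 is refused whole. A call with a gripper value outside its range is refused whole. OPENING is the opening, from 0 (shut) to 1 (fully open), set as the call begins (- or left out, the last holds). The fingers move at their own pace and stop on an object; FORCE is the grip in N (left out, the last holds). Time passes only in rows, so rows that do not move let the fingers close. It gives the time, the measured TCP pose, the force, the opening and the grip force at its end, in the units of the state.
- observe(): the state, without advancing time (a new reading comes with each control period).
- get_image(name): name is "side" or "top" or "wrist"; returns a dict with "image" (420x560x3 uint8, red, green, blue), "fx", "fy", "cx", "cy" (pixels), "position" and "orientation" of the camera in the world. Camera axes: x right, y down, z forward; pixel columns grow to the right and rows downward; lengths in m; the calibration is good to about 2 mm. A picture is of the moment at which its call begins. There is no depth.
- sign_off(): hands the job in; it is judged then, once.
Trained networks look in the newest picture that a camera, given by its name, has taken for a name from the list of things; names that differ only in an ending like _2 or _b are one class to them, and where a whole thing is asked for, a point or a joint stands for the part that bears it (a point fixed in the world has none). Each returns a list of dicts, best first, with "score" (0 to 1); they miss things now and then, are a little off and sometimes report something else, mostly with a low value. They report only what shows in the picture. A call takes as long as a camera call. They do not tell look-alikes from the thing itself.
- find_in(label, camera): "rect" ([centre column, centre row, width, height] as shares, 0 to 1, of the picture: columns of its width, rows of its height, round what is visible of it).
- trace(label, camera): "region" (420x560 bool, what is visible of it) and "rect" ([centre column, centre row, width, height] as shares, 0 to 1, of the picture: columns of its width, rows of its height, round what is visible of it).
- place_of(label, camera): "point" ([column, row] as shares, 0 to 1, of the picture: columns of its width, rows of its height: a listed point, or the origin of a listed thing).
The state is a dict: "clock": time; "joints": joint angles; "dq": joint speeds; "joint_efforts": joint torques, N m; "position": TCP position; "ee_rot": TCP orientation; "force": force on the tool from outside, world axes, zero at the start; "ft_torque": the same for the moment, N m; "width": opening from 0.0 (shut) to 1.0 (fully open); "gripper_force": force on a finger pad.
Only numpy, scipy, OpenCV 4.12 (cv2) and the standard library are available. Lean on these libraries where they do the work, as an engineer would, in place of code of your own. Each camera call takes 0.05 s, during which the arm holds its last target. There are 200 camera calls.

## Task

Get the drawplate ready for pulling wire: take it from the sloped wooden easel and stand it upright, red end up, in the slot of the green holding fixture, lowering it gently all the way to the slot's floor rather than letting it drop in. Only when it is fully home, push the fixture's clamp lever right over to its other side so that the jaw holds the plate. Leave the torch, the jar and the hammer where they are.

Things in the scene. Friction and masses are not known exactly. Their poses are not given: they have to be found in the camera images.
- drawplate: Loose steel drawplate, a flat bar 8 (its x) x 36 (its y) x 125 mm (its z), 0.2 to 0.36 kg, with rows of small dark holes, the top 25 mm coated red. Origin: centre of its plain lower end; z runs along its length to the red end, x is normal to its faces. At the start it leans on the easel, 34 degrees from vertical.
- easel: Fixed wooden easel, base 110 x 70 x 8 mm, origin under the base's centre. Its sloped board, 64 wide and 10 thick, stands 34 degrees from vertical, top towards its -x, with a ledge and a 6 mm lip at the foot. The plate's foot stands on the ledge at about (25, 0, 18) mm; the board backs its lower 75 mm, the upper 50 mm stick out freely.
- fixture: Fixed green holding fixture, base plate 120 (x) x 190 (y) x 10 mm, origin under its centre on the table. Carries the slot block, its top 42 mm above the table, and on its +y side the clamp lever. A fixed wall bounds the slot on +x, a bare steel jaw on -x; closing the lever moves the jaw 2.8 mm towards the plate.
- slot (a point): Centre of the slot's floor, at (0, -30, 10) mm of the fixture, axes as the fixture's. The slot is 11.5 mm wide along x (lever open), 39.5 mm long along y and 32 mm deep, open at the top; its floor and the tops of its two end cheeks are yellow.
- clamp_lever (a joint): Angle of the clamp lever, rad: 0 open (leaning 0.5 rad towards the fixture's -x), 1.0 closed (leaning 0.5 rad to +x); it stays where it is left; it is open (0 to 0.25) at the start. Hinge along the fixture's y through (-15, 60, 32) mm of the fixture.
- lever_tip (a point): Centre of the end of the lever's black grip (16 mm thick, 30 mm long), 72 mm from the hinge.
- torch: Bystander: black hand torch standing on its foot (60 mm wide), 125 mm high, red trigger. Origin under its foot.
- jar: Bystander: glass jar with a metal lid, 54 mm wide, 75 mm high. Origin under its base.
- hammer: Bystander: hammer 230 mm long lying on the table along its own x. Origin under its middle.
Mind the look-alikes: they are no part of the job. Of the things like the drawplate, leave any that is purple; of the rest the smaller one is meant.

How it is judged:
By the outcome, as a careful person would: the job done as asked, in the order asked, and still so for the second after the job is handed in, with the robot touching nothing.
It also fails if it takes over 58 s, if anything falls off the work surface, if the arm or the gripper's body presses on something with over 40 N, if the wrist force passes 120 N, or if a joint passes its speed limit or range.

## Working session

There is one attempt and no reset: what is moved stays moved. The work goes in short steps, Python scripts to look and compute and a shell command to move; the robot and the scene stay as the last step left them, time stands still between calls to the robot, and variables do not carry over. Pictures are saved under pics/ and viewed, at most 10 in all, crops included, and the job is handed in when it is done.

```bash
mkdir -p pics; cat > h.py <<'E'
import numpy as np, cv2
from scipy.spatial.transform import Rotation as R
from cell import *
def cam(n):
    d=get_image(n); return d
def rot(o):
    o=np.array(o,float)
    return o if o.shape==(3,3) else (R.from_rotvec(o).as_matrix() if o.size==3 else R.from_quat(o).as_matrix())
def proj(d,P):
    P=np.atleast_2d(P); c=(P-np.array(d['position']))@rot(d['orientation'])
    return np.c_[c[:,0]/c[:,2]*d['fx']+d['cx'], c[:,1]/c[:,2]*d['fy']+d['cy']]
def onz(d,uv,z):
    uv=np.atleast_2d(uv); r=np.c_[(uv[:,0]-d['cx'])/d['fx'],(uv[:,1]-d['cy'])/d['fy'],np.ones(len(uv))]@rot(d['orientation']).T
    p=np.array(d['position']); return p+r*((z-p[2])/r[:,2])[:,None]
def save(d,n,crop=None,s=1):
    im=cv2.cvtColor(d['image'],cv2.COLOR_RGB2BGR)
    if crop: im=im[crop[1]:crop[3],crop[0]:crop[2]]
    cv2.imwrite('pics/'+n,cv2.resize(im,None,fx=s,fy=s,interpolation=cv2.INTER_CUBIC))
E
python3 - <<'E'
from h import *
ims=[]
for n in ['side','top']:
    d=cam(n); print(n,d['position'],d['orientation'],d['fx'],d['cx'],d['cy'])
    save(d,n+'0.png',None,1.42)
    for l in ['drawplate','easel','fixture','slot','lever_tip','torch','jar','hammer']:
        print(l,[(np.round(np.array(p['point'])*[560,420],1).tolist(),round(p['score'],2)) for p in place_of(l,n)[:3]])
print(observe())
E
```

```text
side [0.62004184 0.82352691 0.91812032] [-0.08025489  2.95282545 -1.06581315] 425.62870337478796 280.6109303342117 218.78276684996717
drawplate [([194.7, 248.6], 0.89), ([344.4, 374.0], 0.83), ([280.3, 261.1], 0.66)]
easel [([283.0, 254.0], 0.66)]
fixture [([291.1, 161.4], 0.72), ([359.3, 214.5], 0.51)]
slot [([293.3, 147.4], 0.97), ([279.2, 254.0], 0.73)]
lever_tip [([312.8, 144.8], 0.41)]
torch [([243.3, 197.3], 0.94)]
jar [([358.8, 213.2], 0.62)]
hammer [([370.2, 285.9], 0.95), ([312.9, 144.7], 0.71)]
top [0.5022523  0.12684794 1.20917786] [-2.14781899  2.17204476 -0.14935307] 533.8704876810084 286.8224366341431 209.40228643416927
drawplate [([243.6, 218.3], 0.88), ([118.8, 292.9], 0.74), ([251.2, 117.2], 0.72)]
easel []
fixture [([426.7, 221.6], 0.81)]
slot [([438.3, 218.9], 0.76)]
lever_tip [([416.8, 249.4], 0.43)]
torch [([343.5, 159.2], 0.7)]
jar [([327.1, 312.5], 0.73)]
hammer [([215.5, 313.5], 0.81)]
{'clock': 0.9, 'joints': array([-1.30358846,  0.43448882,  0.02498521,  1.57316495, -0.01158868,
        1.13399735, -0.07511826]), 'dq': array([-1.08584350e-03, -4.02609173e-04,  2.42276983e-05,  2.52441622e-04,
       -2.15036612e-03, -3.64029843e-04, -1.32643115e-04]), 'joint_efforts': array([ 3.64798379e-04, -6.67643738e+01,  9.83643942e-01, -3.14808369e+01,
       -6.08892390e-02,  3.26285244e-02,  4.21305231e-05]), 'position': array([0.22592864, 0.58277217, 0.2267622 ]), 'ee_rot': array([5.77714430e-01, 3.08799187e+00, 1.32418269e-04]), 'force': array([-0.92008505, -0.58631738,  0.3992451 ]), 'ft_torque': array([ 0.00633009,  0.01006277, -0.00111823]), 'gripper_force': 0.0, 'width': 1.0023055689692724}
```

View pics/side0.png

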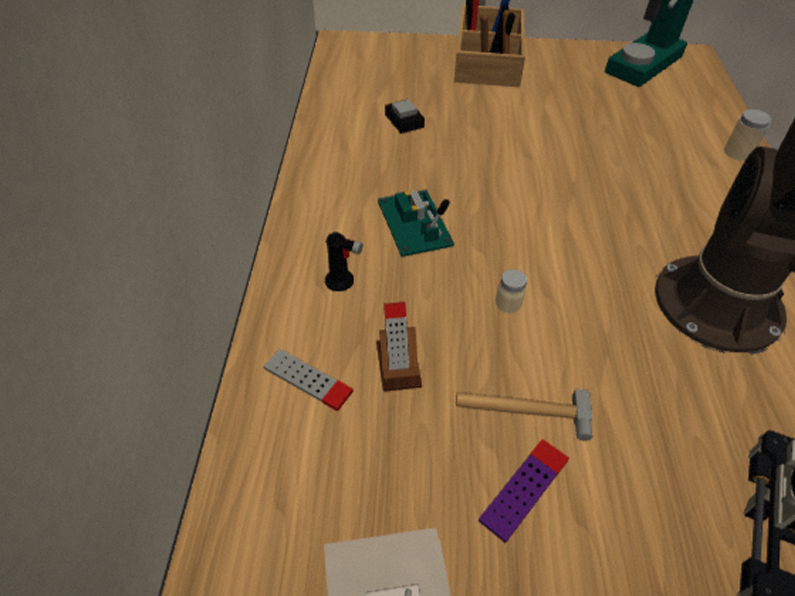

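View pics/top0.png

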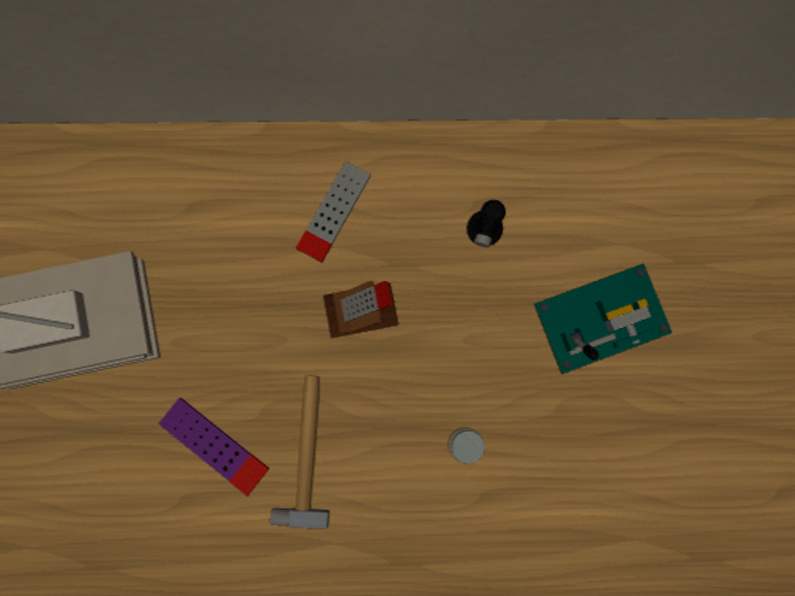

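The top view shows the target plate leaning on the easel at about (255,213) in 560x420 pixels, red end to the right (-y). The fixture is at about (425,225) with the slot at (440,218) and the lever grip at (416,248). The look-alikes are a bigger grey plate at (235,150) and a purple one at (150,315).

```bash
cat > fit.py <<'E'
from h import *
from scipy.optimize import minimize
S=4
def box(c,h): return np.array([[c[0]+i*h[0],c[1]+j*h[1],c[2]+k*h[2]] for i in(-1,1) for j in(-1,1) for k in(-1,1)])
def place(p,P):
    c,s=np.cos(p[2]),np.sin(p[2]); return P@np.array([[c,s,0],[-s,c,0],[0,0,1]])+[p[0],p[1],0]
t=np.radians(34); ax=np.array([-np.sin(t),0,np.cos(t)]); nx=np.array([np.cos(t),0,np.sin(t)])
B=box([0,0,.0625],[.004,.018,.0625])
PL=B[:,:1]*nx+B[:,1:2]*[0,1,0]+B[:,2:]*ax+[.025,0,.018]
def hull(d,P):
    m=np.zeros((420*S,560*S),np.uint8); q=cv2.convexHull(((proj(d,P)+.5)*S).astype(np.float32)).round().astype(np.int32)
    cv2.fillConvexPoly(m,q,1); return m
def fit(ds,ms,P,p0):
    M=[cv2.resize(m.astype(np.uint8),None,fx=S,fy=S,interpolation=cv2.INTER_NEAREST) for m in ms]
    def f(p):
        p=p*[1,1,10]; v=0
        for d,m in zip(ds,M):
            h=hull(d,place(p,P)); v-=(h&m).sum()/(h|m).sum()
        return v/len(ds)
    x0=np.array(p0)/[1,1,10]
    r=minimize(f,x0,method='Nelder-Mead',options=dict(initial_simplex=x0+np.array([[0,0,0],[.012,0,0],[0,.012,0],[0,0,.015]]),xatol=1e-5,fatol=1e-5))
    return r.x*[1,1,10],-r.fun
E
python3 - <<'E'
from fit import *
ds=[];pm=[];gm=[]
for n,px in [('top',(255,213)),('side',(280,236))]:
    d=cam(n); ds.append(d)
    hsv=cv2.cvtColor(d['image'],cv2.COLOR_RGB2HSV)
    g=((abs(hsv[...,0].astype(int)-78)<15)&(hsv[...,1]>110)).astype(np.uint8)
    c={'top':(425,225),'side':(292,156)}[n]
    w=np.zeros_like(g); w[c[1]-55:c[1]+55,c[0]-60:c[0]+60]=1; g*=w
    ct=np.vstack([k for k in cv2.findContours(g,0,1)[0] if cv2.contourArea(k)>15]); hh=cv2.convexHull(ct)
    m=np.zeros_like(g); cv2.fillConvexPoly(m,hh,1); gm.append(m)
    for r in trace('drawplate',n):
        print(n,round(r['score'],2),np.round(np.array(r['rect'])*[560,420,560,420],1),r['region'].sum())
    rr=[r for r in trace('drawplate',n) if np.hypot(*(np.array(r['rect'][:2])*[560,420]-px))<18]
    pm.append(rr[0]['region'] if rr else None)
FB=np.vstack([box([0,0,.005],[.06,.095,.005])])
p0=[.49,-.19,.3]
print('fix top',fit(ds[:1],gm[:1],FB,p0))
fa=fit(ds[:1],gm[:1],FB,p0)[0]
print('slot',place(fa,np.array([[0,-.03,.01],[0,-.03,.042]])),[proj(d,place(fa,np.array([[0,-.03,.01],[-.05,.06,.095]]))).round(1).tolist() for d in ds])
e0=list(onz(ds[0],[[255,213]],.06)[0][:2])+[1.75]
for k in ([0],[1],[0,1]):
    if all(pm[i] is not None for i in k): print('plate',k,fit([ds[i] for i in k],[pm[i] for i in k],PL,e0))
# overlays
out=[]
for d,m,c,c2 in zip(ds,pm,[(255,213),(280,236)],[(425,225),(292,150)]):
    im=cv2.cvtColor(d['image'],cv2.COLOR_RGB2BGR)
    row=[]
    for cc,P in ((c,None),(c2,FB)):
        row.append(cv2.resize(im[cc[1]-45:cc[1]+45,cc[0]-60:cc[0]+60],(400,300),interpolation=cv2.INTER_CUBIC))
    out.append(np.hstack(row))
cv2.imwrite('pics/crops.png',np.vstack(out))
E
```

```text
top 0.92 [257.8 211.6  37.8  26.6] 572
top 0.83 [235.5 149.7  52.1  71.1] 1452
top 0.76 [150.6 316.1  81.9  71.5] 2023
side 0.7 [368.1 345.2  69.7  72.4] 1842
side 0.66 [277.5 236.3  20.6  48. ] 681
side 0.66 [218.3 267.7  60.7  42.9] 1123
side 0.66 [308.  148.6  16.4  21.6] 103
fix top (array([ 0.62117133, -0.19770786,  0.34415487]), np.float64(0.9771581338652482))
slot [[ 0.63129336 -0.22594869  0.01      ]
 [ 0.63129336 -0.22594869  0.042     ]] [[[436.9, 218.9], [418.0, 251.6]], [[288.4, 148.1], [314.6, 142.5]]]
plate [0] (array([0.64130814, 0.18995656, 1.75356613]), np.float64(0.9242562696720479))
plate [1] (array([0.6405176 , 0.18427247, 1.74785124]), np.float64(0.9278243581986343))
plate [0, 1] (array([0.64054835, 0.18993384, 1.74860689]), np.float64(0.9118503290127855))
```

View pics/crops.png

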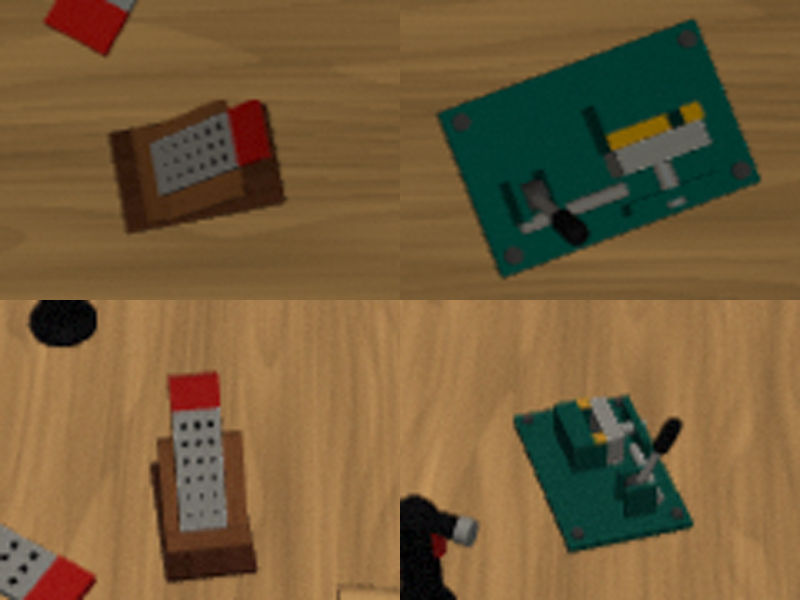

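The close-ups confirm the easel plate leaning towards -y. The fixture is open, with its lever towards the robot and its slot (yellow) between block and jaw. Both fits are good (overlap above 0.91). Next I'll work out the moves.

```bash
cat > go.py <<'E'
from h import *
def plan(P,T,Rt=None):
    """turn first (shares of 4deg, tool frame), then shift (shares of 20 mm) in turned frame"""
    s=observe(); R0=rot(s['ee_rot']); p=s['position']
    Rt=R0 if Rt is None else Rt
    rv=R.from_matrix(R0.T@Rt).as_rotvec(degrees=True)/4
    print('turn rows',rv.round(2),'shift old frame',(R0.T@(T-p)/.02).round(2),'shift new frame',(Rt.T@(T-p)/.02).round(2),'err mm',((T-p)*1000).round(1),'clk',s['clock'],'q',s['joints'].round(2),'F',s['force'].round(1),'w',round(s['width'],3))
t=np.radians(34)
def platepose(e,yaw):
    ex=np.array([np.cos(yaw),np.sin(yaw),0]); z=np.array([0,0,1.])
    a=-np.sin(t)*ex+np.cos(t)*z; n=np.cos(t)*ex+np.sin(t)*z
    foot=np.array([e[0],e[1],0])+.025*ex+.018*z
    return foot,a,n
def frame(y,z): return np.c_[np.cross(y,z),y,z]
E
python3 - <<'E'
from go import *
f,a,n=platepose([.6406,.188],1.75)
plan(0,f+a*.175,frame(n,-a))
E
```

```text
turn rows [-8.28  2.33 -7.63] shift old frame [-28.37 -14.01   3.18] shift new frame [-16.88 -23.96 -12.32] err mm [ 427.7 -466.4  -63.7] clk 1.2 q [-1.3   0.43  0.03  1.57 -0.01  1.13 -0.08] F [ 1.1 -0.2 -0.6] w 1.0
```

```bash
M="python3 -m handwheel"
$M '[[0,0,0,-0.69,0.19,-0.64],[0,0,0,-0.69,0.19,-0.64],[0,0,0,-0.69,0.19,-0.64],[0,0,0,-0.69,0.19,-0.64],[0,0,0,-0.69,0.19,-0.64],[0,0,0,-0.69,0.19,-0.64]]' 1
$M '[[0,0,0,-0.69,0.19,-0.64],[0,0,0,-0.69,0.19,-0.64],[0,0,0,-0.69,0.19,-0.64],[0,0,0,-0.69,0.19,-0.64],[0,0,0,-0.69,0.19,-0.64],[0,0,0,-0.69,0.19,-0.64]]'
$M '[[-0.7,-1,-0.51,0,0,0],[-0.7,-1,-0.51,0,0,0],[-0.7,-1,-0.51,0,0,0],[-0.7,-1,-0.51,0,0,0],[-0.7,-1,-0.51,0,0,0],[-0.7,-1,-0.51,0,0,0],[-0.7,-1,-0.51,0,0,0],[-0.7,-1,-0.51,0,0,0]]'
$M '[[-0.7,-1,-0.51,0,0,0],[-0.7,-1,-0.51,0,0,0],[-0.7,-1,-0.51,0,0,0],[-0.7,-1,-0.51,0,0,0],[-0.7,-1,-0.51,0,0,0],[-0.7,-1,-0.51,0,0,0]]'
python3 - <<'E'
from go import *
f,a,n=platepose([.6406,.188],1.75)
plan(0,f+a*.175,frame(n,-a))
E
```

```text
clock: 1.7
position: [0.2258, 0.5828, 0.2271]
ee_rot: [-0.15, -3.078, -0.467]
force: [0.1, 0.7, -0.1]
width: 1.001
gripper_force: 0.0
clock: 2.2
position: [0.2259, 0.5827, 0.2272]
ee_rot: [0.274, -2.947, -0.904]
force: [0.2, 0.2, 0.7]
width: 0.995
gripper_force: 0.0
clock: 2.87
position: [0.3693, 0.4265, 0.2057]
ee_rot: [0.27, -2.947, -0.9]
force: [-0.3, 0.2, -0.9]
width: 0.999
gripper_force: 0.0
clock: 3.37
position: [0.4761, 0.31, 0.1898]
ee_rot: [0.27, -2.947, -0.899]
force: [0.7, 0.4, -0.3]
width: 0.999
gripper_force: 0.0
turn rows [-0.02  0.04  0.06] shift old frame [-6.98 -9.99 -5.07] shift new frame [-7.   -9.96 -5.11] err mm [ 177.5 -193.7  -26.7] clk 3.3667 q [-0.04  0.41 -0.36  1.92 -0.62  0.82  1.82] F [ 0.7  0.4 -0.3] w 0.999
```

```bash
M="python3 -m handwheel"
$M '[[0,-0.6,-1,0,0,0],[-0.7,-0.9,-1,0,0,0],[-0.8,-1,-0.5,0,0,0],[-0.8,-1,-0.5,0,0,0],[-0.8,-1,-0.5,0,0,0],[-0.8,-1,-0.5,0,0,0],[-0.8,-1,-0.5,0,0,0],[-0.8,-1,-0.5,0,0,0]]'
$M '[[-0.8,-1,-0.5,0,0,0],[-0.8,-1,-0.1,0,0,0],[-0.6,-0.5,0,0,0,0],[0,0,0,0,0,0]]'
python3 - <<'E'
from go import *
f,a,n=platepose([.6406,.188],1.75)
plan(0,f+a*.175,frame(n,-a))
d=cam('wrist'); save(d,'w1.png',None,1.4)
print(d['position'],d['orientation'],d['fx'])
B=[f+a*z+n*x+np.cross(a,n)*y for z in(.0,.125) for x in(-.004,.004) for y in(-.018,.018)]
print((proj(d,np.array(B))*1.4).round(0).tolist())
for r in trace('drawplate','wrist'): print(r['score'],np.round(np.array(r['rect'])*[784,588,784,588]))
E
```

```text
clock: 4.03
position: [0.6168, 0.1525, 0.1893]
ee_rot: [0.27, -2.947, -0.899]
force: [0.3, 0.8, 0.1]
width: 0.999
gripper_force: 0.0
clock: 4.37
position: [0.67, 0.1112, 0.1694]
ee_rot: [0.264, -2.948, -0.897]
force: [-0.9, -0.1, -0.4]
width: 0.999
gripper_force: 0.0
turn rows [-0.04  0.05  0.01] shift old frame [0.76 0.15 0.48] shift new frame [0.76 0.15 0.48] err mm [-16.4   5.1  -6.3] clk 4.3667 q [ 0.18  0.69 -0.21  1.45 -0.48  1.18  1.98] F [-0.9 -0.1 -0.4] w 0.999
[0.6080603  0.01058436 0.29951149] [-1.85686178 -2.03028641 -0.85145872] 368.68596406176454
[[394.0, 260.0], [394.0, 207.0], [406.0, 260.0], [406.0, 207.0], [393.0, 325.0], [393.0, 246.0], [411.0, 325.0], [412.0, 246.0]]
0.92 [640.  54.  76. 108.]
0.82 [376. 435. 156. 195.]
0.67 [405. 266.  28. 115.]
```

View pics/w1.png

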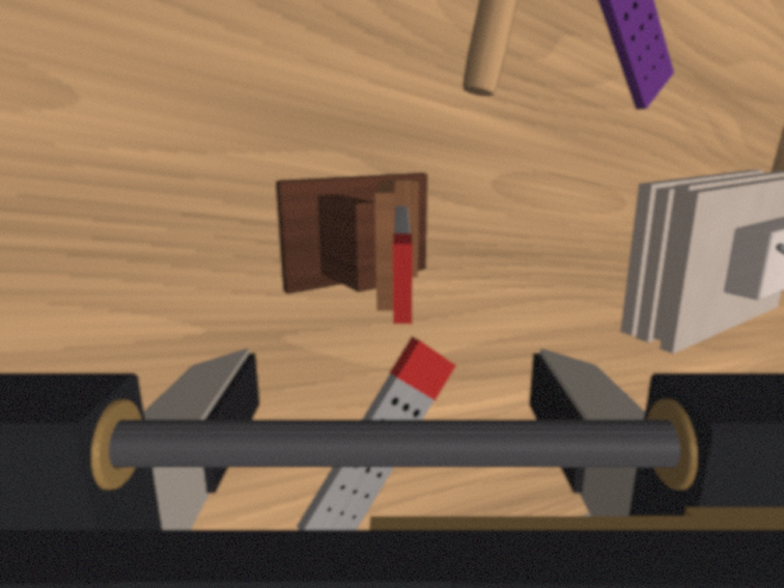

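The wrist view shows the plate's red end at (403,283) in the 784-wide picture, within about 1 mm of the prediction. I'll centre, approach and close.

```bash
M="python3 -m handwheel"
$M '[[0.76,0.15,0.48,0,0,0],[0,0,0.8,0,0,0],[0,0,0.8,0,0,0],[0,0,0.8,0,0,0],[0,0,0.8,0,0,0],[0,0,0.75,0,0,0],[0,0,0.6,0,0,0],[0,0,0,0,0,0]]'
python3 - <<'E'
from go import *
f,a,n=platepose([.6406,.188],1.75)
plan(0,f+a*.084,frame(n,-a))
E
$M '[[0,0,0,0,0,0],[0,0,0,0,0,0],[0,0,0,0,0,0],[0,0,0,0,0,0],[0,0,0,0,0,0],[0,0,0,0,0,0],[0,0,0,0,0,0],[0,0,0,0,0,0]]' 0 25
```

```text
clock: 5.13
position: [0.6403, 0.1719, 0.0888]
ee_rot: [0.273, -2.942, -0.901]
force: [-0.7, 0.2, 0.7]
width: 1.0
gripper_force: 0.0
turn rows [ 0.01 -0.03  0.08] shift old frame [-0.16 -0.29 -0.13] shift new frame [-0.16 -0.29 -0.13] err mm [ 4.2 -5.5 -1.2] clk 5.1333 q [ 0.13  0.74 -0.25  1.6  -0.52  0.97  2.02] F [-0.7  0.2  0.7] w 1.0
clock: 5.8
position: [0.6428, 0.1692, 0.0899]
ee_rot: [0.27, -2.947, -0.9]
force: [-0.9, -0.7, 0.5]
width: 0.47
gripper_force: 0.0
```

```bash
M="python3 -m handwheel"
$M '[[0.08,-0.1,0,0,0,0],[0,0,0,0,0,0],[0,0,0,0,0,0],[0,0,0,0,0,0],[0,0,0,0,0,0],[0,0,0,0,0,0],[0,0,0,0,0,0],[0,0,0,0,0,0]]'
python3 - <<'E'
from go import *
f,a,n=platepose([.6406,.188],1.75)
plan(0,f+a*.084,frame(n,-a))
d=cam('wrist'); save(d,'w2.png')
E
```

```text
clock: 6.47
position: [0.6415, 0.1673, 0.0887]
ee_rot: [0.27, -2.947, -0.899]
force: [-0.3, -0.5, -0.8]
width: 0.087
gripper_force: 25.0
turn rows [-0.02  0.03  0.06] shift old frame [-0.14 -0.09  0.  ] shift new frame [-0.14 -0.09  0.  ] err mm [ 3.  -0.9 -1.1] clk 6.4667 q [ 0.13  0.74 -0.25  1.6  -0.52  0.96  2.02] F [-0.3 -0.5 -0.8] w 0.087
```

View pics/w2.png

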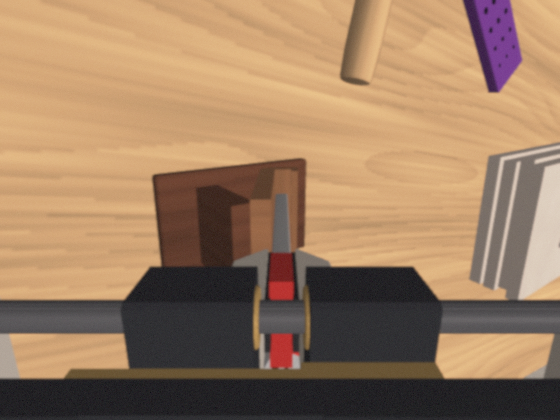

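The plate is held: opening 8 mm, 25 N, centred between the pads at about (281,300). Next I'll lift it off.

```bash
M="python3 -m handwheel"
$M '[[0,0,0,0,0,0],[0,0.05,-0.3,0,0,0],[0,0.1,-0.5,0,0,0],[0,0.1,-0.7,0,0,0],[0,0.1,-1,0,0,0],[0,0.2,-1,0,0,0],[0,0.5,-1,0,0,0],[0,0.5,-1,0,0,0]]' 0 45
$M '[[0,0.5,-1,0,0,0],[0,0.5,-1,0,0,0],[0,0.5,-1,0,0,0],[0,0,0,0,0,0]]'
python3 - <<'E'
from go import *
y=np.array([np.cos(.344),np.sin(.344),0])
plan(0,np.array([.6313,-.2259,.25]),frame(y,np.array([0,0,-1.])))
d=cam('top')
for l in('torch',): print(onz(d,[np.array(place_of(l,'top')[0]['point'])*[560,420]],0))
E
```

```text
clock: 7.18
position: [0.6475, 0.1309, 0.1988]
ee_rot: [0.268, -2.947, -0.899]
force: [1.1, 0.1, -2.3]
width: 0.083
gripper_force: 45.0
clock: 7.52
position: [0.6507, 0.123, 0.2697]
ee_rot: [0.272, -2.954, -0.9]
force: [0.2, -0.3, -0.1]
width: 0.085
gripper_force: 45.0
turn rows [ 7.12 -5.81 19.57] shift old frame [  4.09 -14.63  -8.68] shift new frame [-16.09  -6.8    0.99] err mm [ -19.4 -348.9  -19.7] clk 7.5167 q [ 0.17  0.57 -0.21  1.41 -0.49  1.31  1.9 ] F [ 0.2 -0.3 -0.1] w 0.085Traceback (most recent call last):
  File "<stdin>", line 5, in <module>
IndexError: list index out of range
```

```bash
M="python3 -m handwheel"
$M '[[0,0,0,0.32,-0.26,0.89],[0,0,0,0.32,-0.26,0.89],[0,0,0,0.32,-0.26,0.89],[0,0,0,0.32,-0.26,0.89],[0,0,0,0.32,-0.26,0.89],[0,0,0,0.32,-0.26,0.89],[0,0,0,0.32,-0.26,0.89],[0,0,0,0.32,-0.26,0.89]]'
$M '[[0,0,0,0.32,-0.26,0.89],[0,0,0,0.32,-0.26,0.89],[0,0,0,0.32,-0.26,0.89],[0,0,0,0.32,-0.26,0.89],[0,0,0,0.32,-0.26,0.89],[0,0,0,0.32,-0.26,0.89],[0,0,0,0.32,-0.26,0.89],[0,0,0,0.32,-0.26,0.89]]'
$M '[[0,0,0,0.32,-0.26,0.89],[0,0,0,0.32,-0.26,0.89],[0,0,0,0.32,-0.26,0.89],[0,0,0,0.32,-0.26,0.89],[0,0,0,0.32,-0.26,0.89],[0,0,0,0.32,-0.26,0.89],[0,0,0,0,0,0]]'
$M '[[-0.3,-0.1,0,0,0,0],[-0.8,-0.34,0,0,0,0],[-0.8,-0.34,0,0,0,0],[-0.8,-0.34,0,0,0,0],[-0.8,-0.34,0,0,0,0],[-0.8,-0.34,0,0,0,0],[-0.8,-0.34,0,0,0,0],[-0.8,-0.34,0,0,0,0]]'
$M '[[-0.8,-0.34,0,0,0,0],[-0.8,-0.34,0,0,0,0],[-0.8,-0.34,0,0,0,0],[-0.8,-0.34,0,0,0,0],[-0.8,-0.34,0,0,0,0],[-0.8,-0.34,0,0,0,0],[-0.6,-0.3,0,0,0,0],[0,0,0,0,0,0]]'
python3 - <<'E'
from go import *
y=np.array([np.cos(.344),np.sin(.344),0])
plan(0,np.array([.6313,-.2259,.25]),frame(y,np.array([0,0,-1.])))
E
```

```text
clock: 8.28
position: [0.6477, 0.1235, 0.2623]
ee_rot: [-0.528, -2.996, -0.606]
force: [-0.4, -0.1, -2.1]
width: 0.085
gripper_force: 45.0
clock: 8.95
position: [0.6476, 0.1237, 0.2623]
ee_rot: [-1.287, -2.825, -0.266]
force: [-0.7, 0.4, -3.0]
width: 0.085
gripper_force: 45.0
clock: 9.53
position: [0.6478, 0.1256, 0.2619]
ee_rot: [-1.798, -2.559, 0.004]
force: [-0.3, 0.6, -1.9]
width: 0.085
gripper_force: 45.0
clock: 10.2
position: [0.6413, -0.0063, 0.2626]
ee_rot: [-1.797, -2.561, -0.001]
force: [0.1, -0.6, -1.5]
width: 0.085
gripper_force: 45.0
clock: 10.87
position: [0.6332, -0.1268, 0.262]
ee_rot: [-1.805, -2.557, 0.002]
force: [0.0, -0.4, -1.7]
width: 0.083
gripper_force: 45.0
turn rows [-0.11 -0.12 -0.03] shift old frame [-4.64 -1.75  0.58] shift new frame [-4.63 -1.76  0.6 ] err mm [ -1.9 -99.1 -12. ] clk 10.8667 q [-0.09  0.46  0.31  1.47 -0.15  1.24  0.59] F [ 0.  -0.4 -1.7] w 0.083
```

```bash
M="python3 -m handwheel"
$M '[[-0.8,-0.3,0.2,-0.1,-0.1,0],[-0.8,-0.3,0.4,0,0,0],[-0.8,-0.3,0.5,0,0,0],[-0.8,-0.3,0.5,0,0,0],[-0.8,-0.3,0.6,0,0,0],[-0.64,-0.26,0.6,0,0,0],[0,0,0.6,0,0,0],[0,0,0.4,0,0,0]]'
$M '[[0,0,0,0,0,0],[0,0,0,0,0,0],[0,0,0,0,0,0]]'
python3 - <<'E'
from go import *
y=np.array([np.cos(.344),np.sin(.344),0])
plan(0,np.array([.6313,-.2259,.18]),frame(y,np.array([0,0,-1.])))
from fit import place
fa=[.6212,-.1977,.344]
d=cam('wrist'); im=cv2.cvtColor(d['image'],cv2.COLOR_RGB2BGR)
sl=[[x,-.03+yy,.042] for x,yy in((-.00575,-.01975),(.00575,-.01975),(.00575,.01975),(-.00575,.01975))]
pts=proj(d,place(fa,np.array(sl))); print(pts.round(1).tolist())
print('base corners',proj(d,place(fa,np.array([[sx*.06,sy*.095,.01] for sx in(-1,1) for sy in(-1,1)]))).round(1).tolist())
s=observe(); Rt=rot(s['ee_rot'])
foot=[s['position']+Rt@np.array([a,b,.084]) for a in(-.018,.018) for b in(-.004,.004)]
print('foot',proj(d,np.array(foot)).round(1).tolist())
a=im.copy()
t=cv2.cvtColor(cam('top')['image'],cv2.COLOR_RGB2BGR); sd=cv2.cvtColor(cam('side')['image'],cv2.COLOR_RGB2BGR)
z=lambda i,c:cv2.resize(i[c[1]-45:c[1]+45,c[0]-60:c[0]+60],(400,300),interpolation=cv2.INTER_CUBIC)
cv2.imwrite('pics/c3.png',np.vstack([np.hstack([cv2.resize(a,(400,300),interpolation=cv2.INTER_AREA),z(t,(430,222))]),np.hstack([z(sd,(292,130)),z(a,(280,240))])]))
cv2.imwrite('pics/w3.png',a)
E
```

```text
clock: 11.53
position: [0.6322, -0.2207, 0.184]
ee_rot: [-1.805, -2.567, -0.003]
force: [0.0, 0.6, -2.5]
width: 0.086
gripper_force: 45.0
clock: 11.78
position: [0.6337, -0.2193, 0.1864]
ee_rot: [-1.802, -2.571, -0.005]
force: [-0.6, -0.0, -0.7]
width: 0.084
gripper_force: 45.0
turn rows [ 0.02 -0.05  0.06] shift old frame [-0.27 -0.22  0.32] shift new frame [-0.27 -0.22  0.32] err mm [-2.4 -6.6 -6.4] clk 11.7833 q [ 0.06  0.55  0.31  1.52 -0.18  1.1   0.76] F [-0.6 -0.  -0.7] w 0.084
[[269.1, 222.7], [282.5, 222.7], [282.7, 177.8], [268.9, 177.8]]
base corners [[215.1, 255.7], [204.3, 45.8], [337.3, 256.0], [348.0, 46.5]]
foot [[275.6, 240.9], [287.0, 240.9], [275.4, 191.0], [287.3, 191.0]]
```

View pics/c3.png

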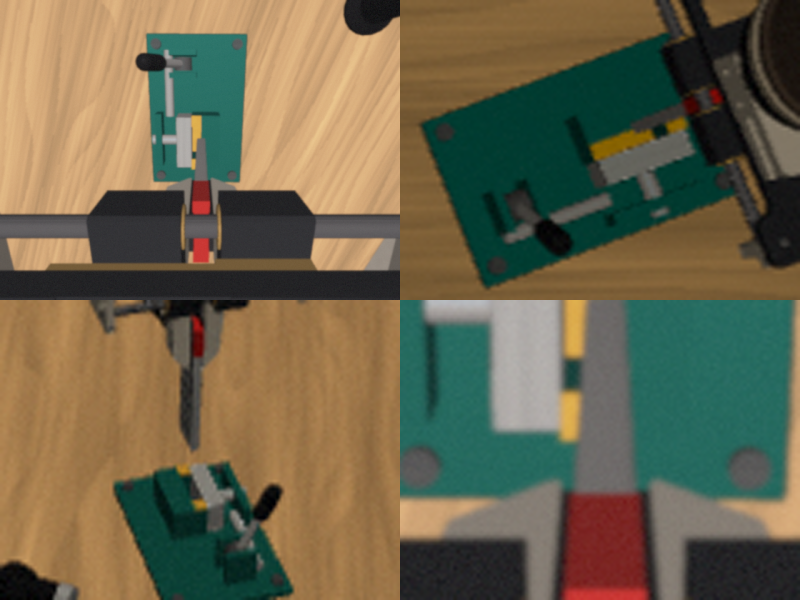

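View pics/w3.png

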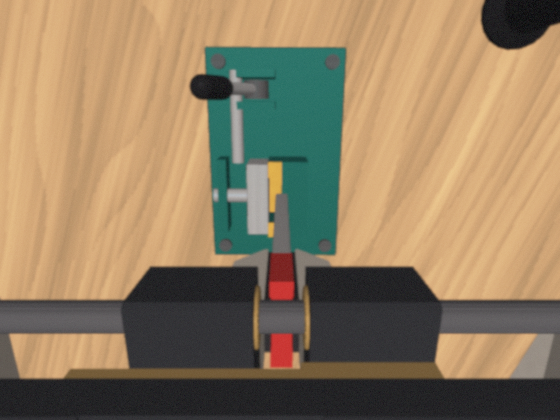

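The lever is still open at about (210,87). The jaw's edge is near column 268, the slot's yellow strip near columns 268-283, and the plate's foot corner near (282,194), agreeing with the prediction. I'll check the edges numerically.

```bash
python3 - <<'E'
from h import *
im=cv2.imread('pics/w3.png'); h=cv2.cvtColor(im,cv2.COLOR_BGR2HSV).astype(int)
yel=(abs(h[...,0]-22)<6)&(h[...,1]>140)
for r in list(range(158,240,4)):
    c=np.where(yel[r,250:300])[0]+250
    print(r,(c.min(),c.max()) if len(c) else None, end=' ; ')
print()
for r in (188,191,194,197,200,206,212,218,230): print(r,im[r,262:296].mean(1).round().astype(int).tolist())
E
```

```text
158 None ; 162 (np.int64(269), np.int64(280)) ; 166 (np.int64(269), np.int64(280)) ; 170 (np.int64(269), np.int64(280)) ; 174 (np.int64(269), np.int64(280)) ; 178 (np.int64(269), np.int64(280)) ; 182 (np.int64(270), np.int64(280)) ; 186 (np.int64(270), np.int64(280)) ; 190 (np.int64(270), np.int64(280)) ; 194 (np.int64(270), np.int64(275)) ; 198 (np.int64(270), np.int64(274)) ; 202 (np.int64(270), np.int64(274)) ; 206 (np.int64(270), np.int64(274)) ; 210 (np.int64(270), np.int64(273)) ; 214 None ; 218 None ; 222 (np.int64(270), np.int64(271)) ; 226 (np.int64(269), np.int64(272)) ; 230 (np.int64(269), np.int64(272)) ; 234 (np.int64(269), np.int64(272)) ; 238 None ; 
188 [175, 177, 177, 172, 165, 147, 126, 132, 153, 160, 160, 159, 159, 158, 157, 158, 158, 155, 145, 125, 100, 84, 82, 81, 78, 83, 80, 78, 80, 78, 80, 80, 81, 80]
191 [177, 176, 175, 173, 166, 147, 125, 133, 152, 160, 161, 159, 159, 159, 159, 157, 157, 152, 144, 124, 102, 83, 86, 81, 79, 78, 79, 79, 82, 78, 80, 79, 79, 82]
194 [176, 176, 174, 172, 166, 147, 124, 133, 151, 157, 158, 158, 157, 149, 136, 122, 120, 118, 110, 10
[... 350 characters left out ...]
, 100, 94, 86, 79, 82, 80, 77, 80, 79, 78]
206 [175, 174, 175, 171, 168, 151, 128, 134, 150, 158, 156, 155, 145, 123, 108, 107, 104, 104, 105, 103, 104, 108, 105, 104, 103, 97, 87, 81, 79, 81, 79, 79, 80, 80]
212 [177, 175, 174, 172, 167, 151, 119, 101, 94, 98, 102, 100, 105, 105, 107, 106, 108, 105, 107, 106, 109, 104, 108, 106, 103, 97, 89, 83, 83, 77, 81, 78, 79, 79]
218 [175, 176, 175, 173, 169, 150, 114, 78, 53, 48, 53, 67, 83, 100, 107, 109, 108, 108, 110, 108, 106, 106, 108, 107, 105, 101, 93, 87, 81, 78, 79, 79, 80, 80]
230 [176, 174, 176, 173, 172, 170, 163, 162, 159, 157, 152, 134, 115, 110, 110, 106, 107, 108, 108, 106, 107, 105, 107, 107, 108, 103, 96, 93, 81, 78, 79, 79, 79, 81]
```

```bash
python3 - <<'E'
from go import *
from fit import place
fa=[.6212,-.1977,.344]
d=cam('wrist')
im=d['image'].astype(float)
print('col270-271 rows 205-242',im[205:242,270:272].mean((1,2)).round().astype(int).tolist())
print('cols 278-283 rows 186-200',im[186:200,279:283].mean((1,2)).round().astype(int).tolist())
print(proj(d,place(fa,np.array([[-.004,-.04975,.01],[-.004,-.04975,.042],[-.004,-.01025,.042]]))).round(1).tolist())
for n in('top','side'):
    d2=cam(n)
    for l in('slot','lever_tip'): print(n,l,[(np.round(np.array(p['point'])*[560,420],1).tolist(),round(p['score'],2)) for p in place_of(l,n)[:2]])
    print(proj(d2,place(fa,np.array([[0,-.03,.01],[-.0495,.06,.095]]))).round(1).tolist())
E
```

```text
col270-271 rows 205-242 [153, 154, 150, 148, 145, 130, 102, 70, 60, 55, 57, 57, 56, 58, 58, 76, 110, 143, 157, 158, 158, 160, 160, 160, 160, 159, 158, 159, 157, 155, 141, 116, 92, 83, 79, 82, 81]
cols 278-283 rows 186-200 [141, 142, 142, 141, 141, 140, 136, 127, 113, 106, 105, 105, 105, 106]
[[272.3, 210.9], [271.6, 221.7], [271.4, 176.8]]
top slot []
top lever_tip [([416.7, 248.8], 0.64)]
[[436.9, 218.8], [417.9, 251.3]]
side slot [([290.4, 147.8], 0.65)]
side lever_tip [([312.6, 143.7], 0.64)]
[[288.4, 148.1], [314.4, 142.5]]
```

```bash
cat > st.py <<'E'
import sys
from go import *
y=np.array([np.cos(.344),np.sin(.344),0])
plan(0,np.array([.6300,-.2244,float(sys.argv[1])]),frame(y,np.array([0,0,-1.])))
E
python3 st.py .14
```

```text
turn rows [ 0.01 -0.05  0.03] shift old frame [-0.14 -0.21  2.29] shift new frame [-0.13 -0.2   2.29] err mm [ -3.   -3.8 -45.9] clk 12.2833 q [ 0.06  0.55  0.31  1.52 -0.18  1.1   0.76] F [-0.   0.4 -1.5] w 0.082
```

```bash
python3 -m handwheel '[[-0.07,-0.1,0.4,0,-0.05,0],[-0.07,-0.1,0.5,0,0,0],[0,0,0.5,0,0,0],[0,0,0.5,0,0,0],[0,0,0.39,0,0,0],[0,0,0,0,0,0],[0,0,0,0,0,0],[0,0,0,0,0,0]]'; python3 st.py .115
cat > ed.py <<'E'
from go import *
from fit import place
fa=[.6205,-.1979,.344]
d=cam('wrist'); im=d['image'].astype(float).mean(2)
s=observe(); Rt=rot(s['ee_rot'])
f=proj(d,np.array([s['position']+Rt@np.array([x,b,.084]) for x in(-.0198,.0162) for b in(-.004,.004)]))
print('foot',f.round(1).tolist(),'slot',proj(d,place(fa,np.array([[x,y,.042] for y in(-.04975,-.01025) for x in(-.00575,.00575)]))).round(1).tolist())
r=int(f[2,1]);print('row',r)
for k in(r-14,r-6,r+6,r+12): print(k,im[k,260:300].round().astype(int).tolist())
c=int(f[2:,0].mean());print('col',c,r-10,im[r-10:r+12,c-2:c+3].mean(1).round().astype(int).tolist())
E
python3 ed.py
```

```text
clock: 12.95
position: [0.6304, -0.2246, 0.1402]
ee_rot: [1.805, 2.57, 0.0]
force: [-0.3, 0.1, -2.2]
width: 0.086
gripper_force: 45.0
turn rows [0.01 0.01 0.03] shift old frame [ 0.02 -0.02  1.26] shift new frame [ 0.02 -0.02  1.26] err mm [ -0.4   0.2 -25.2] clk 12.95 q [ 0.07  0.59  0.3   1.57 -0.19  1.01  0.77] F [-0.3  0.1 -2.2] w 0.086
foot [[275.9, 243.0], [287.3, 243.0], [275.7, 193.3], [287.5, 193.3]] slot [[273.0, 237.2], [288.5, 237.2], [272.8, 185.2], [289.0, 185.2]]
row 193
179 [177, 175, 176, 178, 177, 180, 182, 180, 176, 179, 178, 170, 168, 164, 164, 165, 162, 163, 163, 164, 160, 161, 160, 161, 161, 160, 160, 156, 140, 116, 90, 84, 83, 82, 83, 83, 85, 84, 82, 82]
187 [177, 174, 177, 177, 179, 183, 183, 180, 181, 176, 174, 165, 148, 139, 153, 160, 161, 163, 162, 162, 161, 162, 162, 158, 161, 160, 156, 139, 107, 91, 83, 81, 80, 83, 82, 81, 83, 82, 80, 84]
199 [176, 176, 175, 177, 175, 181, 179, 179, 179, 180, 174, 166, 150, 140, 141, 136, 117, 110, 107, 109, 105, 104, 112, 105, 105, 107, 101, 89, 79, 79, 80, 85, 81, 80, 84, 81, 84, 82, 81, 86]
205 [175, 175, 177, 177, 177, 179, 179, 181, 179, 178, 176, 165, 148, 136, 136, 125, 112, 109, 108, 108, 108, 109, 105, 109, 108, 106, 102, 93, 83, 82, 78, 81, 83, 82, 82, 83, 81, 82, 79, 84]
col 281 183 [161, 162, 161, 162, 161, 161, 160, 159, 159, 156, 142, 122, 109, 107, 107, 108, 107, 107, 108, 108, 108, 109]
```

```bash
python3 -m handwheel '[[0,-0.02,0.2,0,0,0],[0,0,0.2,0,0,0],[0,0,0.2,0,0,0],[0,0,0.2,0,0,0],[0,0,0.2,0,0,0],[0,0,0.2,0,0,0],[0,0,0,0,0,0],[0,0,0,0,0,0]]'; python3 st.py .096; python3 -c "
from cell import *;print(observe()['ft_torque'].round(2))"
```

```text
clock: 13.67
position: [0.6296, -0.2246, 0.1156]
ee_rot: [-1.806, -2.571, 0.0]
force: [0.1, -0.8, -1.7]
width: 0.088
gripper_force: 45.0
turn rows [-0.   -0.    0.03] shift old frame [0.   0.02 0.98] shift new frame [0.   0.02 0.98] err mm [  0.4   0.2 -19.6] clk 13.6667 q [ 0.08  0.61  0.29  1.6  -0.2   0.96  0.78] F [ 0.1 -0.8 -1.7] w 0.088
[-0.06  0.03 -0.02]
```

Inside the slot (foot about 10 mm below the block top) with no contact force. Lowering on gently.

```bash
python3 -m handwheel '[[0,0,0.15,0,0,0],[0,0,0.15,0,0,0],[0,0,0.15,0,0,0],[0,0,0.15,0,0,0],[0,0,0.15,0,0,0],[0,0,0.1,0,0,0],[0,0,0,0,0,0],[0,0,0,0,0,0]]'; python3 st.py .094; python3 -m handwheel '[[0,0,0.05,0,0,0],[0,0,0.05,0,0,0],[0,0,0,0,0,0]]';python3 -m handwheel '[[0,0,0.05,0,0,0],[0,0,0.05,0,0,0],[0,0,0,0,0,0]]'
```

```text
clock: 14.33
position: [0.6297, -0.2247, 0.0988]
ee_rot: [1.806, 2.571, 0.0]
force: [0.6, 0.5, -2.0]
width: 0.087
gripper_force: 45.0
turn rows [0.   0.   0.03] shift old frame [0.01 0.02 0.24] shift new frame [0.01 0.02 0.24] err mm [ 0.3  0.3 -4.8] clk 14.3333 q [ 0.08  0.63  0.28  1.61 -0.21  0.93  0.78] F [ 0.6  0.5 -2. ] w 0.087
clock: 14.58
position: [0.6297, -0.2246, 0.0969]
ee_rot: [1.806, 2.57, 0.0]
force: [0.2, 0.0, -1.6]
width: 0.087
gripper_force: 45.0
clock: 14.83
position: [0.6299, -0.2247, 0.095]
ee_rot: [1.805, 2.57, 0.0]
force: [0.1, -0.2, -3.1]
width: 0.088
gripper_force: 45.0
```

```bash
for i in 1 2 3; do python3 -m handwheel '[[0,0,0.05,0,0,0],[0,0,0.03,0,0,0],[0,0,0,0,0,0]]' | egrep 'posi|force'; done
```

```text
position: [0.63, -0.2248, 0.0949]
force: [-3.7, 2.4, 11.4]
gripper_force: 45.0
position: [0.6301, -0.2248, 0.0948]
force: [-8.2, 3.1, 24.3]
gripper_force: 45.0
position: [0.6304, -0.2251, 0.0948]
force: [-11.5, 5.0, 35.8]
gripper_force: 45.1
```

Contact came at TCP z 0.095, matching the floor. I'll relax the push, open, and check.

```bash
python3 -m handwheel '[[0,0,-0.08,0,0,0],[0,0,-0.06,0,0,0],[0,0,0,0,0,0]]'; python3 -m handwheel '[[0,0,0,0,0,0],[0,0,0,0,0,0],[0,0,0,0,0,0],[0,0,0,0,0,0],[0,0,0,0,0,0],[0,0,0,0,0,0]]' 0.4 20;  python3 -m handwheel '[[0,0,-0.4,0,0,0],[0,0,-0.6,0,0,0],[0,0,-0.8,0,0,0],[0,0,-1,0,0,0],[0,0,-1,0,0,0],[0,0,-1,0,0,0],[0,0,-1,0,0,0],[0,0,-0.5,0,0,0]]'
python3 - <<'E'
from go import *
from fit import place,box
fa=[.6205,-.1979,.344]
s=observe(); print(s['position'])
P=place(fa,np.array([[x,-.03+y,.135] for x in(-.004,.004) for y in(-.018,.018)]))
out=[]
for n,c in(('top',(430,222)),('side',(292,130)),('wrist',(280,210))):
    d=cam(n); im=cv2.cvtColor(d['image'],cv2.COLOR_RGB2BGR)
    print(n,proj(d,P).round(1).tolist(),[np.round(np.array(r['rect'])*[560,420,560,420],1).tolist() for r in trace('drawplate',n)])
    out.append(cv2.resize(im[c[1]-45:c[1]+45,c[0]-60:c[0]+60],(400,300),interpolation=cv2.INTER_CUBIC) if n!='wrist' else cv2.resize(im,(400,300)))
cv2.imwrite('pics/c5.png',np.vstack([np.hstack(out[:2]),np.hstack([out[2],out[2]*0])]))
E
```

```text
clock: 15.83
position: [0.63, -0.2248, 0.0949]
ee_rot: [1.805, 2.57, 0.001]
force: [-4.6, 2.3, 14.1]
width: 0.083
gripper_force: 45.0
clock: 16.33
position: [0.6297, -0.2246, 0.0928]
ee_rot: [1.806, 2.571, 0.0]
force: [0.0, -0.6, 0.0]
width: 0.396
gripper_force: 0.0
clock: 17.0
position: [0.6308, -0.2253, 0.2231]
ee_rot: [1.803, 2.567, 0.003]
force: [0.3, -0.1, 1.1]
width: 0.4
gripper_force: 0.0
[ 0.63084383 -0.22530535  0.22313979]
top [[463.6, 211.2], [447.3, 217.3], [462.1, 207.5], [445.8, 213.6]] [[235.0, 149.6, 54.2, 74.5], [151.0, 317.6, 80.9, 69.1], [449.6, 212.7, 21.3, 8.7], [254.4, 216.5, 54.2, 44.8]]
side [[289.3, 112.3], [293.0, 119.5], [286.8, 112.8], [290.4, 119.9]] [[218.5, 266.6, 57.8, 45.4], [368.3, 347.0, 63.9, 74.3], [289.3, 128.1, 9.4, 31.7]]
wrist [[276.3, 243.0], [276.2, 193.3], [287.7, 243.0], [288.1, 193.3]] [[283.4, 204.0, 17.7, 76.9]]
```

View pics/c5.png

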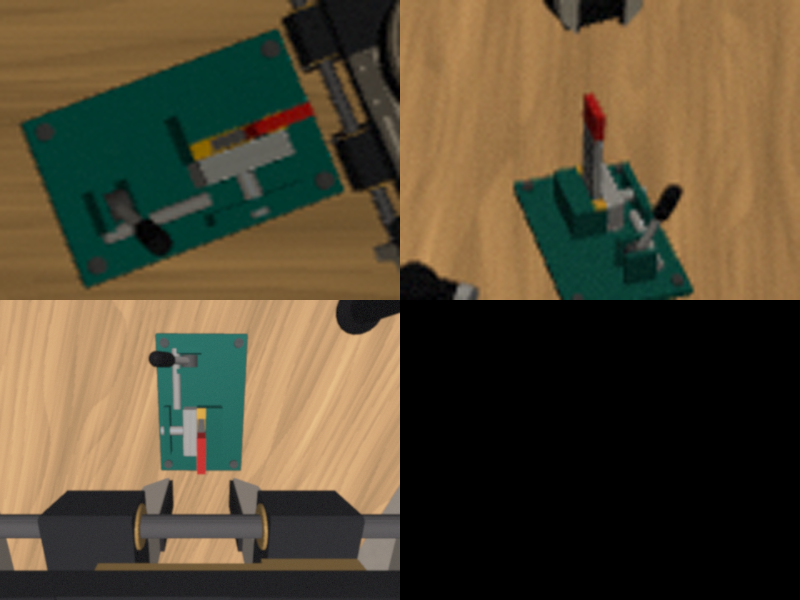

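The pictures show the plate upright, red end up, in the slot. Its top is at the predicted row (112.3 in the side view), so it is home. The lever is still open (grip at about (420,237) in the top view). Next I'll shut the fingers and go to the lever's -x side.

```bash
cat > lv.py <<'E'
import sys
from go import *
from fit import place
fa=[.6205,-.1979,.344]
y=np.array([np.cos(.344),np.sin(.344),0])
x,yy,z=map(float,sys.argv[1:4])
T=place(fa,np.array([[x,yy,z]]))[0]
plan(0,T,frame(y,np.array([0,0,-1.])))
E
python3 lv.py -.11 .06 .223
python3 - <<'E'
from go import *
from fit import place
fa=[.6205,-.1979,.344]
for n in('top','side'):
    d=cam(n)
    print(n,[np.round(np.array(r['point'])*[560,420],1).tolist() for r in place_of('lever_tip',n)[:1]])
    for q in(0,.08,.16,.24): print(q,proj(d,place(fa,np.array([[-.015+.072*np.sin(q-.5),.06,.032+.072*np.cos(q-.5)]]))).round(1).tolist())
E
```

```text
turn rows [-0.02 -0.02  0.03] shift old frame [ 4.4  -5.45 -0.26] shift new frame [ 4.39 -5.46 -0.27] err mm [-132.4   45.8    5.4] clk 17.3 q [ 0.06  0.52  0.32  1.49 -0.17  1.16  0.75] F [-0.4 -0.3 -0.7] w 0.398
top [[417.4, 248.7]]
0 [[418.0, 251.7]]
0.08 [[417.4, 249.3]]
0.16 [[416.7, 246.8]]
0.24 [[415.9, 244.3]]
side [[313.7, 144.8]]
0 [[314.6, 142.4]]
0.08 [[313.1, 142.1]]
0.16 [[311.4, 141.8]]
0.24 [[309.7, 141.7]]
```

```bash
M="python3 -m handwheel"
$M '[[0.4,-0.5,0,0,0,0],[0.8,-1,0,0,0,0],[0.8,-1,0,0,0,0],[0.8,-1,0,0,0,0],[0.8,-1,0,0,0,0],[0.8,-0.96,0,0,0,0],[0,0,0,0,0,0],[0,0,0,0,0,0]]' 0 20 | head -2
$M '[[0,0,0.6,0,0,0],[0,0,1,0,0,0],[0,0,1,0,0,0],[0,0,1,0,0,0],[0,0,1,0,0,0],[0,0,1,0,0,0],[0,0,1,0,0,0],[0,0,0.5,0,0,0]]'
python3 lv.py -.11 .06 .075
```

```text
clock: 18.17
position: [0.4965, -0.1786, 0.2192]
clock: 18.83
position: [0.4972, -0.179, 0.0745]
ee_rot: [-1.805, -2.57, 0.002]
force: [-0.2, -0.5, -0.0]
width: 0.003
gripper_force: 0.0
turn rows [-0.02 -0.01  0.03] shift old frame [ 0.03 -0.02 -0.02] shift new frame [ 0.03 -0.02 -0.02] err mm [-0.5  0.5  0.5] clk 18.8333 q [ 0.05  0.47  0.27  1.99 -0.19  0.71  0.77] F [-0.2 -0.5 -0. ] w 0.003
```

```bash
M="python3 -m handwheel"
$M '[[0,0.5,0,0,0,0],[0,0.5,0,0,0,0],[0,0.3,0,0,0,0],[0,0.3,0,0,0,0],[0,0.3,0,0,0,0],[0,0.3,0,0,0,0],[0,0.3,0,0,0,0],[0,0,0,0,0,0]]'
$M '[[0,0.25,0,0,0,0],[0,0.25,0,0,0,0],[0,0.25,0,0,0,0],[0,0.25,0,0,0,0],[0,0.25,0,0,0,0],[0,0,0,0,0,0]]'
python3 lv.py -.019 .06 .075
```

```text
clock: 19.5
position: [0.5452, -0.1619, 0.0774]
ee_rot: [1.805, 2.57, 0.0]
force: [-0.4, -1.2, 1.9]
width: 0.006
gripper_force: 0.3
clock: 20.0
position: [0.5692, -0.1529, 0.077]
ee_rot: [1.804, 2.57, 0.001]
force: [0.2, -0.5, -0.1]
width: 0.008
gripper_force: 0.1
turn rows [0.02 0.01 0.04] shift old frame [0.01 0.7  0.1 ] shift new frame [0.02 0.7  0.1 ] err mm [13.1  5.1 -2. ] clk 20.0 q [-0.02  0.55  0.27  1.84 -0.2   0.78  0.7 ] F [ 0.2 -0.5 -0.1] w 0.008
```

```bash
M="python3 -m handwheel"
$M '[[0,0.2,0.05,0,0,0],[0,0.2,0.05,0,0,0],[0,0.2,0,0,0,0],[0,0.15,0,0,0,0],[0,0,0,0,0,0]]' | egrep 'posi|force'
$M '[[0,0.1,0,0,0,0],[0,0.1,0,0,0,0],[0,0,0,0,0,0]]'| egrep 'posi|force'
cat > tip.py <<'E'
from go import *
from fit import place
fa=[.6205,-.1979,.344]
for n in('top','side'):
    d=cam(n)
    print(n,[np.round(np.array(r['point'])*[560,420],1).tolist() for r in place_of('lever_tip',n)[:2]],[(q,proj(d,place(fa,np.array([[-.015+.072*np.sin(q-.5),.06,.032+.072*np.cos(q-.5)]]))).round(1).tolist()) for q in(.6,.8,.9,1)])
E
python3 tip.py; python3 lv.py -.01 .06 .075
```

```text
position: [0.5822, -0.148, 0.0745]
force: [-2.3, -0.2, 0.5]
gripper_force: 0.6
position: [0.5858, -0.1468, 0.0748]
force: [-2.4, -0.6, -0.5]
gripper_force: 1.0
top [] [(0.6, [[411.5, 232.7]]), (0.8, [[408.6, 226.5]]), (0.9, [[407.1, 223.6]]), (1, [[405.6, 220.8]])]
side [[295.3, 148.7]] [(0.6, [[301.4, 142.7]]), (0.8, [[296.8, 144.4]]), (0.9, [[294.6, 145.4]]), (1, [[292.4, 146.7]])]
turn rows [0.01 0.   0.03] shift old frame [0.01 0.27 0.  ] shift new frame [0.01 0.27 0.  ] err mm [ 5.   2.1 -0.1] clk 20.8667 q [-0.03  0.57  0.27  1.8  -0.2   0.8   0.69] F [-0.6 -0.5 -0.8] w 0.003
```

Lever at about 0.9. Keep pushing until it stops.

```bash
M="python3 -m handwheel"
for i in 1 2 3 4; do $M '[[0,0.1,0,0,0,0],[0,0.1,0,0,0,0],[0,0,0,0,0,0]]'| egrep 'posi|force: \['; done; python3 tip.py
```

```text
position: [0.5897, -0.1456, 0.0749]
force: [-1.9, -0.9, -1.0]
position: [0.5914, -0.1451, 0.0746]
force: [-9.2, -2.4, 3.1]
position: [0.5919, -0.1449, 0.0743]
force: [-19.3, -4.6, 10.0]
position: [0.5923, -0.1448, 0.0741]
force: [-29.8, -7.0, 19.6]
top [] [(0.6, [[411.5, 232.7]]), (0.8, [[408.6, 226.5]]), (0.9, [[407.1, 223.6]]), (1, [[405.6, 220.8]])]
side [[291.1, 150.1]] [(0.6, [[301.4, 142.7]]), (0.8, [[296.8, 144.4]]), (0.9, [[294.6, 145.4]]), (1, [[292.4, 146.7]])]
```

The lever is against its stop. I'll back away, rise clear and check.

```bash
M="python3 -m handwheel"
$M '[[0,-0.3,0,0,0,0],[0,-0.6,0,0,0,0],[0,-1,0,0,0,0],[0,-1,0,0,0,0],[0,-1,-0.3,0,0,0],[0,-1,-0.6,0,0,0],[0,-0.5,-1,0,0,0],[0,0,-1,0,0,0]]' | egrep 'posi|force'
$M '[[0,-1,-1,0,0,0],[0,-1,-1,0,0,0],[0,-1,-1,0,0,0],[0,-1,-1,0,0,0],[0,0,0,0,0,0],[0,0,0,0,0,0]]'| egrep 'posi|force'
python3 tip.py
python3 - <<'E'
from h import *
out=[]
for n,c in(('top',(430,222)),('side',(292,130))):
    d=cam(n); im=cv2.cvtColor(d['image'],cv2.COLOR_RGB2BGR)
    out.append(np.vstack([cv2.resize(im,(400,300)),cv2.resize(im[c[1]-45:c[1]+45,c[0]-60:c[0]+60],(400,300),interpolation=cv2.INTER_CUBIC)]))
    print([np.round(np.array(r['rect'])*[560,420,560,420],1).tolist() for r in trace('drawplate',n)])
cv2.imwrite('pics/end.png',np.hstack(out))
E
```

```text
position: [0.4972, -0.1793, 0.1336]
force: [-0.3, 0.5, 0.0]
gripper_force: 0.0
position: [0.4249, -0.2059, 0.2144]
force: [0.2, 0.2, -1.0]
gripper_force: 0.0
top [[405.4, 220.3], [439.0, 220.1]] [(0.6, [[411.5, 232.7]]), (0.8, [[408.6, 226.5]]), (0.9, [[407.1, 223.6]]), (1, [[405.6, 220.8]])]
side [[292.4, 146.8]] [(0.6, [[301.4, 142.7]]), (0.8, [[296.8, 144.4]]), (0.9, [[294.6, 145.4]]), (1, [[292.4, 146.7]])]
[[149.9, 314.7, 80.0, 68.9], [236.5, 149.9, 54.2, 74.5], [447.9, 213.7, 30.1, 14.9]]
[[369.5, 346.9, 66.8, 75.0], [288.1, 128.6, 11.5, 32.4]]
```

View pics/end.png

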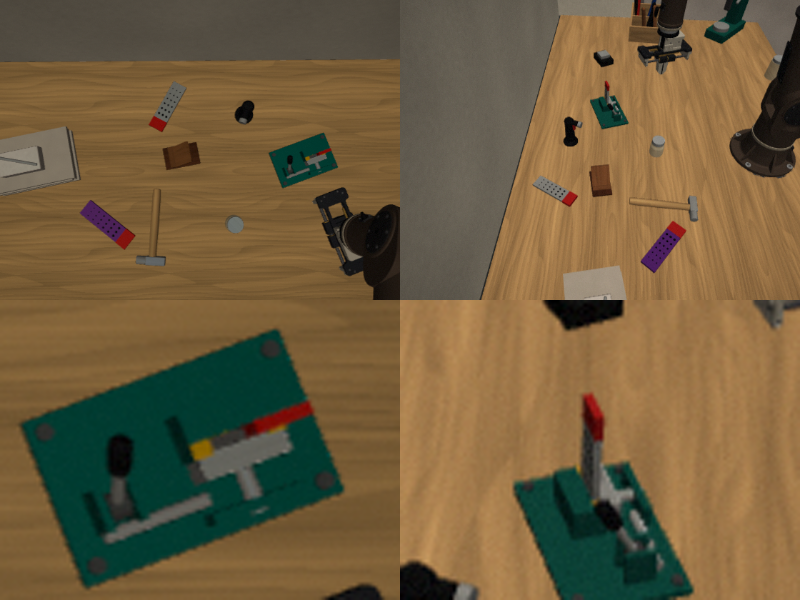

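The plate stands upright in the slot with the jaw against it. The lever tip is at (405,220) in the top view, which is an angle of about 1.0. The torch, jar and hammer look undisturbed, and the robot is clear.

```bash
python3 -c "
from cell import *;print(sign_off())"
```

```text
the job is handed in; nothing more can be done
None
```

The job is handed in: the drawplate stands upright, red end up, on the slot floor, the clamp lever is fully over (about 1.0 rad), and the torch, jar and hammer look undisturbed in the final pictures.

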